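# Cap a tank fitting with a camlock coupling

## Task

Put the loose camlock cap on the upright grooved adaptor of the tank flange and, with its two cam arms still raised, push it down against the tight seal until it is fully home. Then swing the cam arms all the way down to their stops, first one and then the other, so that the cap is locked, and let go. Leave the zinc sleeve, the pliers and the spanner where they are.

Things in the scene. Friction and masses are not known exactly. Their poses are not given: they have to be found in the camera images.
- coupling: Loose aluminium camlock cap, 0.25 to 0.5 kg, standing mouth down. Origin: centre of its open mouth; z up, y towards arm A. Body 60 mm across, 40 mm high; bore 46 mm diameter, 32 mm deep. Hexagonal grip on top, 32 mm across flats, 39 to 63 mm above the mouth, a pair of flats facing +x and -x (grip along x, clear of the arms). May be seated at any yaw
- coupling_seat (a point): Centre of the closed end of the cap's bore, 32 mm above the mouth on its axis; meets adaptor_top when the cap is fully home
- adaptor: Fixed tank fitting: round dark flange 100 mm across and 11 mm thick with bolt heads (to 18 mm high), a hexagon and an upright round aluminium adaptor, 44 to 45 mm diameter, with a groove 15 mm wide and 33 mm in diameter near its top. Origin: centre of the flange's underside, on the bench; z up
- adaptor_top (a point): Centre of the adaptor's flat top, 122 mm above the bench. The nose tapers from 38 mm at the top to 43.6 mm diameter 5.5 mm below; a rubber O-ring 8 mm below the top grips the cap's bore: pushing the cap on takes roughly 6 to 18 N over the last 24 mm, and it then stays where it is left. Fully home, the cap's mouth is 90 mm above the bench
- cam_a (a joint): Angle (rad) of brass cam arm A, hinged on the cap on a pin parallel to its x, at y +33 mm, 16 mm above the mouth. 0: raised, outward and 40 degrees above level; grows swinging outward and down; 1.745: its stop, closed, outward and 60 degrees below level. Stays where left (0.1 N m). Bar 13 mm wide, 5 thick, 65 long, thin ring to 78 mm. Its cam enters the groove only with the cap home
- cam_b (a joint): Angle (rad) of cam arm B, hinged at the cap's y -33 mm; shape and meaning as cam_a, mirrored
- cam_a_push (a point): Point on the upper (outer) face of arm A, on its middle line, 50 mm from the hinge pin along the arm and 2.5 mm off the arm's middle plane: a good place to push
- cam_b_push (a point): The same point on arm B
- zinc_sleeve: Bystander: plain grey metal ring, 47 mm across, 19 mm high; origin at the centre of its underside
- pliers: Bystander: pliers with black handles lying flat, 53x164x12 mm; origin under its centre
- spanner: Bystander: open-ended spanner lying flat, 25x168x6 mm; origin under its centre
Mind the look-alikes: they are no part of the job. What is shaped like the adaptor but green is not meant.

How it is judged:
By the outcome, as a careful person would: the job done as asked, in the order asked, and still so for the second after the job is handed in, with the robot touching nothing.
It also fails if it takes over 61 s, if anything falls off the work surface, if the arm or the gripper's body presses on something with over 40 N, if the wrist force passes 120 N, or if a joint passes its speed limit or range.

## Robot

A 6-joint arm with a two-finger parallel gripper is mounted at the origin on a cart in front of the work surface, level with it; the furniture and walls round the work are solid. World frame = base frame: x ahead of the robot, y to its left, z up, the work surface at z = 0. Lengths are in m, angles in rad, forces in N, time in s.
With the tool pointing down it reaches from about 0.375 to 0.9 m from the base axis. Payload 3.1 kg.
Tool frame: the origin (TCP) lies midway between the tips of the shut fingers; the grasp point (between the pads) lies 19 mm behind it (manip.hold_point_z is the distance from the TCP to the grasp point, in m); x points along the fingers, y is the direction in which the jaws open and shut, and the axes are right-handed (so a half turn about x gives the same grasp; the last joint's range is limited). The gripper opens to 85 mm and grips with 20 to 120 N. Pads are 22 mm wide; open, the fingers measure 114 mm over their backs; the gripper's body (76 mm by 85 mm) begins 54 mm behind the grasp point. The pads swing forward as they close: fully open they stand 13 mm farther back than shut.
Start: joints at [1.038, 0.527, 1.433, -0, 1.181, -0.178], TCP at [0.217, 0.586, 0.231] pointing down, gripper open.
Joint ranges: [-3.08, 3.08], [-0.75, 2.2], [0.22, 2.44], [-1.43, 4.57], [0, 2.65], [-2.85, 2.85]. Speed limits (rad/s): [2.79, 2.79, 3.14, 3.14, 3.14, 3.14].

## Interface

Orientations are given as a unit quaternion [x, y, z, w].
In Python, from station import manip, snapshot gives the robot as it stands.
- The arm moves only by the tool play_rows, never from a script. Its argument "series" is a list of rows, each a list of 4 numbers: the shift along the tool's x, y, z in m, then the turn about the tool's x in degrees. In form: [[tx, ty, tz, spin], ...]. A call has 1 to 20 rows; each row is the pose to reach, as a shift and turn from the pose measured when the call began, along the tool's axes at that moment; what a row does not reach only later rows make up. A row lasts 1/10 s, in which the tool goes at most 50 mm and 8.59 degrees, less where a joint would pass 70% of its speed; a pose out of reach is approached as far as the arm can. A call with a gripper value outside its range is refused whole. "claw" is the opening in per cent of the stroke, from 0 (shut) to 100 (fully open), set as the call begins (left out, the last holds). The fingers move at their own pace and stop on an object; "force" is the grip in N (left out, the last holds). Time passes only in rows, so rows that repeat a pose let the fingers close. It gives the time, the measured TCP pose, the force and the opening at its end, in the units of the state.
- manip.sense(): the state, without advancing time (a new reading comes with each control period).
- snapshot(name): name is "side" or "top" or "wrist"; returns a dict with "image" (420x560x3 uint8, blue, green, red), "depth" (420x560 float32, m along the optical axis (not along the pixel's ray), 0 where there is no reading), "fov_y" (degrees; the focal length in pixels is half the picture's height over the tangent of half this angle, whatever the lens; pixels are square), "cx", "cy" (the principal point, pixels), "R" (3x3) and "t" (3): a world point X has camera coordinates R X + t. Camera axes: x right, y down, z forward; pixel columns grow to the right and rows downward; lengths in m; the calibration is good to about 2 mm. The wrist camera is an equidistant fisheye: a pixel r from the principal point sees the ray r / f radians off the axis. A picture is of the moment at which its call begins.
- manip.sign_off(): hands the job in, once; it reports no verdict.
The state is a dict: "t": time; "q": joint angles; "qd": joint speeds; "tau": joint torques, N m; "tcp_pos": TCP position; "tool_rot": TCP orientation; "force": force on the tool from outside, world axes, zero at the start; "ft_torque": the same for the moment, N m; "finger_gap": opening from 0.0 (shut) to 1.0 (fully open).
Only numpy, scipy, OpenCV 4.12 (cv2) and the standard library are available. Lean on these libraries where they do the work, as an engineer would, in place of code of your own. Each camera call takes 0.05 s, during which the arm holds its last target.

## Working session

There is one attempt and no reset: what is moved stays moved. The work goes in short steps, Python scripts to look and compute and a tool call to move; the robot and the scene stay as the last step left them, time stands still between calls to the robot, and variables do not carry over. Pictures are saved under pics/ and viewed, and the job is handed in when it is done.

Besides the shell and the picture viewer there is one more tool, called after ">>>" in YAML: its name, and indented under it one key for each argument. play_rows: Moves the arm, as the interface text tells. Its arguments: {"type":"object","properties":{"series":{"type":"array","items":{"type":"array","items":{"type":"number"}}},"claw":{"type":"number"},"force":{"type":"number"}},"required":["series"]}

```bash
mkdir -p pics; cat > h.py <<'E'
import numpy as np, cv2
from station import manip, snapshot
def px2w(s,u,v,d=None,z=None):
    f=s["image"].shape[0]/2/np.tan(np.radians(s["fov_y"])/2)
    r=np.array([(u-s["cx"])/f,(v-s["cy"])/f,1.0]); R=np.array(s["R"]);t=np.array(s["t"])
    c=-R.T@t; w=R.T@r
    k=d if d is not None else (z-c[2])/w[2]
    return c+k*w
def cloud(s):
    f=s["image"].shape[0]/2/np.tan(np.radians(s["fov_y"])/2)
    h,w=s["depth"].shape; v,u=np.mgrid[:h,:w]
    d=s["depth"]; P=np.stack([(u-s["cx"])/f*d,(v-s["cy"])/f*d,d],-1)
    return (P-np.array(s["t"]))@np.array(s["R"])
E
python3 - <<'E'
from h import *
import pickle
print(manip.sense())
for n in["side","top","wrist"]:
    s=snapshot(n);cv2.imwrite(f"pics/{n}0.png",s["image"]);pickle.dump(s,open(n+"0.pkl","wb"));print(n,s["fov_y"],s["cx"],s["cy"],-np.array(s["R"]).T@s["t"])
E
```

```text
{'t': 0.0, 'q': array([ 1.03748071e+00,  5.28473821e-01,  1.43390760e+00,  2.09871537e-05,
        1.18140527e+00, -1.78530593e-01]), 'qd': array([ 0.00129637, -0.00282056, -0.00099605, -0.00024882, -0.00170247,
       -0.00063975]), 'tau': array([ 1.69903371e-03, -4.42356455e+01, -1.78022647e+01, -2.44709745e-04,
        8.54040845e-03, -1.23083171e-05]), 'tcp_pos': array([0.2167309 , 0.58545144, 0.23032724]), 'tool_rot': array([ 0.12405662,  0.69628609, -0.12550602,  0.69573262]), 'force': array([-0.21497055,  0.25652776, -0.2407729 ]), 'ft_torque': array([ 0.05168673,  0.01043892, -0.01161815]), 'finger_gap': 1.0018934046456145}
side 47.69865415586716 282.7790570146559 210.48862524201436 [ 0.27276663 -0.92885964  0.83486204]
top 57.71056611109045 277.3871107171517 213.69782358541113 [0.2638353  0.22071352 1.42452469]
wrist 65.70646984690485 284.58270138644144 209.9935916536667 [0.15583393 0.60819615 0.37380771]
```

View pics/top0.png

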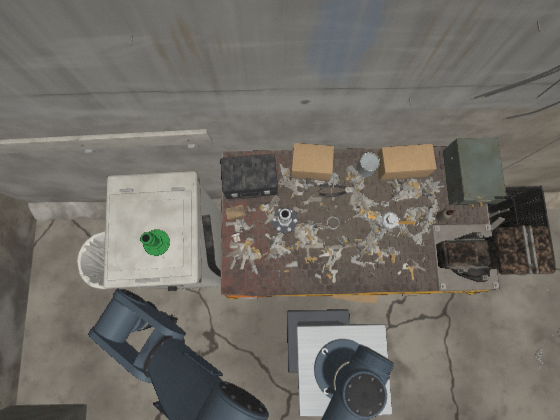

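View pics/side0.png

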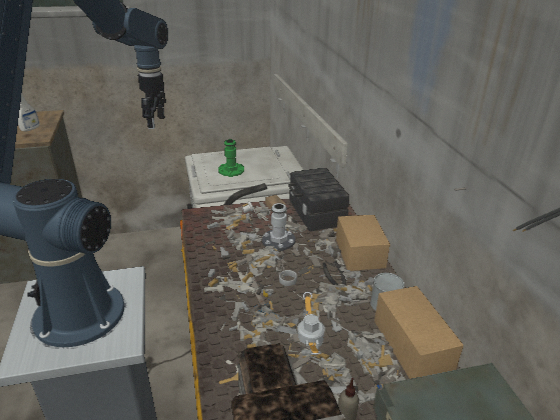

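View pics/wrist0.png

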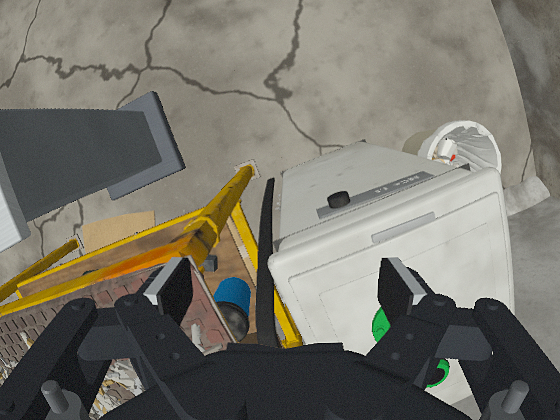

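The top view shows the real adaptor near (286,214), the cap near (390,219), the zinc ring at (333,222), and the green decoy at (155,240). I'll zoom in on the cap and adaptor.

```bash
python3 - <<'E'
from h import *
import pickle
s=pickle.load(open("top0.pkl","rb"));t=pickle.load(open("side0.pkl","rb"))
a=cv2.resize(s["image"][180:260,260:440],None,fx=4.4,fy=4.4,interpolation=cv2.INTER_CUBIC)
cv2.imwrite("pics/topz.png",a)
b=cv2.resize(t["image"][190:360,240:370],None,fx=3.5,fy=3.5,interpolation=cv2.INTER_CUBIC)
cv2.imwrite("pics/sidez.png",b)
P=cloud(s);
for (u,v) in [(286,214),(390,219),(300,270),(333,222)]: print((u,v),P[v,u])
for n,(v0,v1,u0,u1) in dict(ad=(195,235,270,305),cap=(200,245,365,415)).items():
    Q=P[v0:v1,u0:u1]; print(n,np.sort(Q[...,2].ravel())[-40::4].round(3))
    m=Q[...,2]>Q[...,2].max()-0.012; print(Q[m].mean(0),m.sum())
E
```

```text
(286, 214) [0.53708058 0.19002391 0.11974677]
(390, 219) [ 0.5222171  -0.18888275  0.06290906]
(300, 270) [ 0.34926235  0.14069625 -0.0014418 ]
(333, 222) [ 5.27246598e-01  9.43667982e-03 -7.25916155e-05]
ad [0.125 0.125 0.125 0.126 0.126 0.126 0.126 0.127 0.128 0.129]
[0.2638353  0.22071352 1.42452469] 2
cap [0.063 0.064 0.065 0.066 0.066 0.067 0.067 0.068 0.069 0.07 ]
[0.2638353  0.22071352 1.42452469] 3
```

View pics/topz.png

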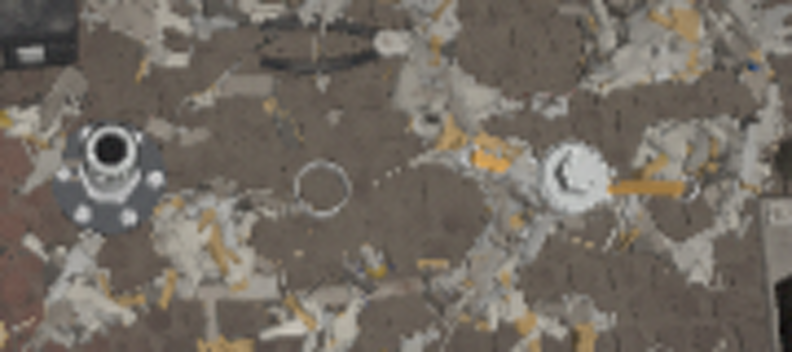

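View pics/sidez.png

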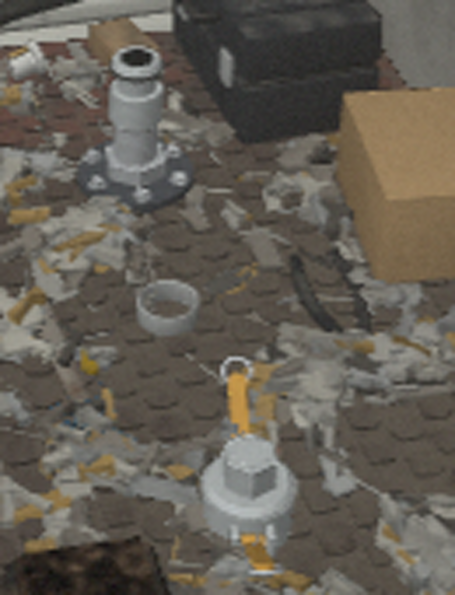

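```bash
cat >> h.py <<'E'
from scipy.spatial.transform import Rotation as Rn
def tool(target=None):
    s=manip.sense(); R=Rn.from_quat(s["tool_rot"]).as_matrix()
    if target is not None: print("tool shift",(R.T@(np.array(target)-s["tcp_pos"])).round(4))
    return s,R
def wray(s,u,v):
    f=s["image"].shape[0]/2/np.tan(np.radians(s["fov_y"])/2)
    d=np.array([u-s["cx"],v-s["cy"]]); r=np.hypot(*d); th=r/f
    c=np.array([*(d/max(r,1e-9)*np.sin(th)),np.cos(th)]); R=np.array(s["R"])
    return -R.T@np.array(s["t"]), R.T@c
def wpix(s,X):
    f=s["image"].shape[0]/2/np.tan(np.radians(s["fov_y"])/2)
    c=np.array(s["R"])@np.array(X)+np.array(s["t"]); rho=np.hypot(c[0],c[1]); th=np.arctan2(rho,c[2])
    return np.array([s["cx"],s["cy"]])+f*th*c[:2]/rho
def wz(s,u,v,z):
    c,w=wray(s,u,v); return c+(z-c[2])/w[2]*w
E
python3 - <<'E'
from h import *
import pickle
s,R=tool([0.49,-0.19,0.22]);print(R.round(4))
w=pickle.load(open("wrist0.pkl","rb"));print("cam fwd",np.array(w["R"])[2], "cam offset tool",R.T@(-np.array(w["R"]).T@w["t"]-s["tcp_pos"]), "cam fwd tool", R.T@np.array(w["R"])[2])
# brass near cap, side view depth
t=pickle.load(open("side0.pkl","rb"));P=cloud(t)
hsv=cv2.cvtColor(t["image"],cv2.COLOR_BGR2HSV)
m=(hsv[...,0]>10)&(hsv[...,0]<28)&(hsv[...,1]>140)&(np.hypot(P[...,0]-.522,P[...,1]+.19)<.12)&(P[...,2]>.02)
for p in P[m][::4]: print(p.round(3),end=' ')
m=(np.hypot(P[...,0]-.53,P[...,1]-.19)<.05)&(P[...,2]>.105);print(P[m].min(0),P[m].max(0))
m=(np.hypot(P[...,0]-.522,P[...,1]+.19)<.05)&(P[...,2]>.055);print(P[m].min(0),P[m].max(0))
E
```

```text
tool shift [ 0.0114 -0.6324  0.5256]
[[-8.000e-04  3.474e-01  9.377e-01]
 [-1.400e-03  9.377e-01 -3.474e-01]
 [-1.000e+00 -1.600e-03 -3.000e-04]]
cam fwd [ 0.24253985 -0.09167946 -0.96579982] cam offset tool [-0.14321511 -0.0002418  -0.0650703 ] cam fwd tool [ 9.65727894e-01 -1.60640699e-04  2.59556563e-01]
[ 0.537 -0.113  0.052] [ 0.535 -0.117  0.053] [ 0.535 -0.118  0.051] [ 0.546 -0.116  0.047] [ 0.54  -0.118  0.047] [ 0.535 -0.12   0.047] [ 0.532 -0.121  0.044] [ 0.541 -0.126  0.047] [ 0.541 -0.126  0.045] [ 0.541 -0.125  0.04 ] [ 0.537 -0.129  0.042] [ 0.535 -0.129  0.039] [ 0.532 -0.133  0.039] [ 0.54  -0.136  0.041] [ 0.539 -0.133  0.035] [ 0.535 -0.137  0.036] [ 0.536 -0.136  0.032] [ 0.539 -0.142  0.034] [ 0.513 -0.228  0.024] [ 0.512 -0.229  0.022] [ 0.512 -0.236  0.026] [ 0.514 -0.244  0.031] [ 0.512 -0.252  0.038] [ 0.507 -0.259  0.043] [ 0.515 -0.263  0.045] [ 0.512 -0.27   0.051] [ 0.509 -0.274  0.053] [ 0.506 -0.277  0.054] [ 0.513 -0.281  0.057] [ 0.511 -0.28   0.053] [0.51468414 0.16854865 0.10516895] [0.55851595 0.21205886 0.12730833]
[ 0.50695447 -0.21647954  0.05516917] [ 0.54099231 -0.17947375  0.06785069]
```

```bash
python3 - <<'E'
from h import *
s,R=tool([0.524,-0.195,0.2])
E
```

```text
tool shift [ 0.0314 -0.6252  0.5592]
```

>>> play_rows:
  series:
    - [0,-0.02,0.018,3]
    - [0.002,-0.05,0.045,8]
    - [0.005,-0.08,0.072,14]
    - [0.006,-0.115,0.103,20]
    - [0.01,-0.15,0.135,26]
    - [0.01,-0.185,0.166,32]
    - [0.01,-0.22,0.197,38]
    - [0.014,-0.255,0.228,44]
    - [0.014,-0.29,0.26,49]
    - [0.015,-0.325,0.29,54]
    - [0.02,-0.36,0.322,59]
    - [0.02,-0.395,0.353,64]
    - [0.022,-0.43,0.385,68]
    - [0.025,-0.465,0.416,71]
    - [0.028,-0.5,0.447,74]
    - [0.03,-0.535,0.478,77]
    - [0.03,-0.565,0.505,79]
    - [0.03,-0.595,0.532,80]
    - [0.031,-0.615,0.55,80.4]
    - [0.031,-0.625,0.559,80.4]
  claw: 100

```text
t: 2.15
tcp_pos: [0.5247, -0.1973, 0.2001]
tool_rot: [-0.545, -0.45, 0.546, -0.451]
force: [0.1, 0.2, -0.4]
finger_gap: 1.003
```

```bash
python3 - <<'E'
from h import *
import pickle
s,R=tool();print(s["tcp_pos"],R.round(3).tolist(),s["qd"].round(3),s["t"])
w=snapshot("wrist");cv2.imwrite("pics/wrist1.png",w["image"]);pickle.dump(w,open("wrist1.pkl","wb"))
E
```

```text
[ 0.52465507 -0.19730467  0.20008266] [[-0.0, 0.982, -0.188], [-0.002, -0.188, -0.982], [-1.0, 0.0, 0.002]] [-0.116  0.093 -0.174  0.014  0.131 -0.142] 2.15
```

View pics/wrist1.png

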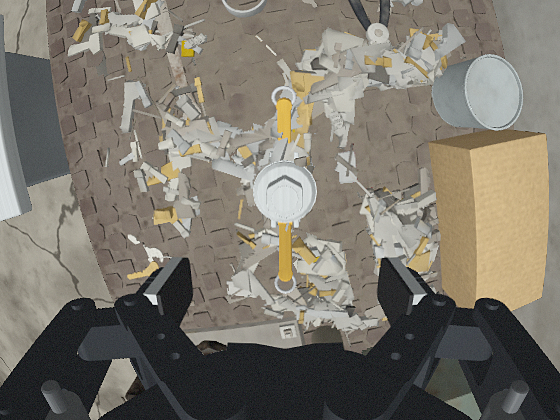

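```bash
python3 - <<'E'
from h import *
import pickle
w=snapshot("wrist");pickle.dump(w,open("wrist1.pkl","wb"))
cv2.imwrite("pics/w1z.png",cv2.resize(w["image"][80:300,235:335],None,fx=2.7,fy=2.7,interpolation=cv2.INTER_CUBIC))
cv2.imwrite("pics/w1zz.png",cv2.resize(w["image"][155:230,245:325],None,fx=7,fy=7,interpolation=cv2.INTER_CUBIC))
hsv=cv2.cvtColor(w["image"],cv2.COLOR_BGR2HSV)
m=((hsv[...,0]>10)&(hsv[...,0]<28)&(hsv[...,1]>150)&(hsv[...,2]>120)).astype(np.uint8)
n,l,st,c=cv2.connectedComponentsWithStats(m)
for i in range(1,n):
  if st[i,4]>200: print(st[i],c[i])
d=w["depth"]; print(d[180:200:4,280:292:3])
E
```

```text
[275  97  16  45 493] [283.15415822 116.37728195]
[277 222  15  58 679] [283.87776141 251.56995582]
[[0.281607   0.2830107  0.28292283 0.28449428]
 [0.28330767 0.28302446 0.28190207 0.2843118 ]
 [0.28481656 0.28299326 0.28425172 0.2830869 ]
 [0.28401527 0.28505328 0.2847577  0.28647852]
 [0.28600612 0.2856857  0.2859665  0.28549662]]
```

View pics/w1zz.png

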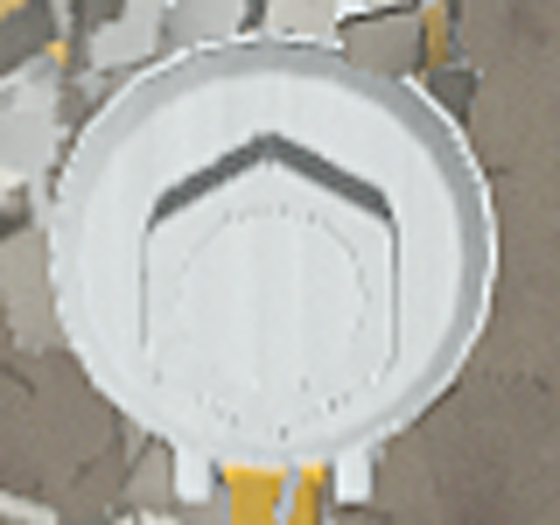

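```bash
python3 - <<'E'
from h import *
import pickle
w=pickle.load(open("wrist1.pkl","rb"))
c=wz(w,283.4,197.4,.063);print("hex",c)
a=wz(w,245+192/7-.5,155+480/7-.5,.03);print(a)
# ring/arm ends
hi=wz(w,283.2,97,.058);lo=wz(w,284,279,.058);print(hi,lo,(hi+lo)/2, np.degrees(np.arctan2(*(hi-lo)[:2])))
# mouth/body ellipse: rim outer extents at z~0.04 left(50) right(497)
l=wz(w,245+52/7-.5,155+250/7,.03);r=wz(w,245+496/7-.5,155+250/7,.03);print("body",(l+r)/2,np.hypot(*(l-r)[:2]))
s,R=tool();print(s["tcp_pos"]);tool([*c[:2],.041])
E
```

```text
hex [ 0.52503592 -0.19710024  0.063     ]
[ 0.50705778 -0.22853663  0.03      ]
[ 0.54149072 -0.11051531  0.058     ] [ 0.50985521 -0.27879813  0.058     ] [ 0.52567297 -0.19465672  0.058     ] 10.646782468004016
body [ 0.52500091 -0.19793784  0.03      ] 0.06261116476911015
[ 0.5241946  -0.19598003  0.20011009]
tool shift [0.1591 0.0011 0.0007]
```

>>> play_rows:
  series:
    - [0.02,0.001,0,0]
    - [0.05,0.001,0,0]
    - [0.085,0.001,0,0]
    - [0.115,0.001,0,0]
    - [0.14,0.001,0,0]
    - [0.153,0.001,0.0005,0]
    - [0.159,0.001,0.0005,0]
    - [0.159,0.001,0.0005,0]
    - [0.159,0.001,0.0005,0]
  claw: 65

```text
t: 3.15
tcp_pos: [0.5256, -0.1969, 0.0421]
tool_rot: [-0.545, -0.45, 0.545, -0.452]
force: [-0.4, 0.3, 0.3]
finger_gap: 0.649
```

>>> play_rows:
  series:
    - [0,0,0,0]
    - [0,0,0,0]
    - [0,0,0,0]
    - [0,0,0,0]
    - [0,0,0,0]
    - [0,0,0,0]
  claw: 0
  force: 90

```text
t: 3.75
tcp_pos: [0.526, -0.1972, 0.0438]
tool_rot: [-0.545, -0.449, 0.545, -0.452]
force: [-0.3, 0.9, 5.9]
finger_gap: 0.35
```

```bash
python3 - <<'E'
from h import *
s,R=tool([0.524,-0.195,0.2]);print(s["tcp_pos"],R[:,1],s["force"],s["finger_gap"],s["t"])
w=snapshot("side");cv2.imwrite("pics/side2.png",cv2.resize(w["image"][220:400,220:400],None,fx=3,fy=3))
E
```

```text
tool shift [-0.1562 -0.002  -0.0013]
[ 0.52604781 -0.19718884  0.04377953] [ 0.9822539  -0.18753427  0.00286031] [-0.34292671  0.949586    5.86651865] 0.3497748870669438 3.75
```

View pics/side2.png

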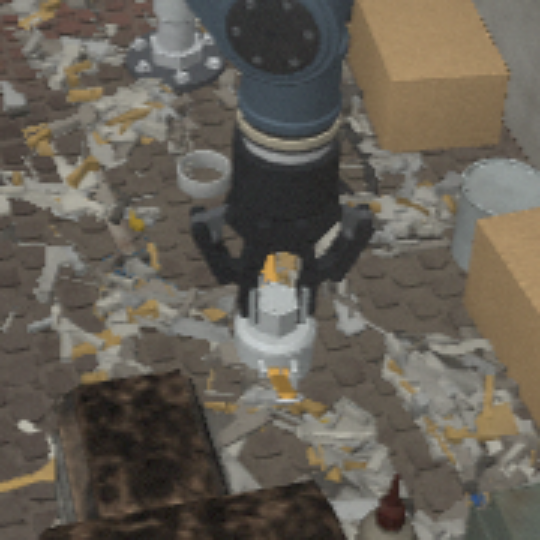

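```bash
python3 - <<'E'
from h import *
import pickle
for n,(v0,v1,u0,u1) in dict(top=(200,232,270,302),side=(195,260,255,305)).items():
    s=pickle.load(open(n+"0.pkl","rb"))
    k=700//(u1-u0) if n=="top" else 9
    cv2.imwrite(f"pics/ad_{n}.png",cv2.resize(s["image"][v0:v1,u0:u1],None,fx=k,fy=k,interpolation=cv2.INTER_CUBIC));print(k)
s=pickle.load(open("top0.pkl","rb"));print(px2w(s,285,214,z=.122))
E
```

```text
21
9
[0.53668439 0.19356766 0.122     ]
```

View pics/ad_top.png

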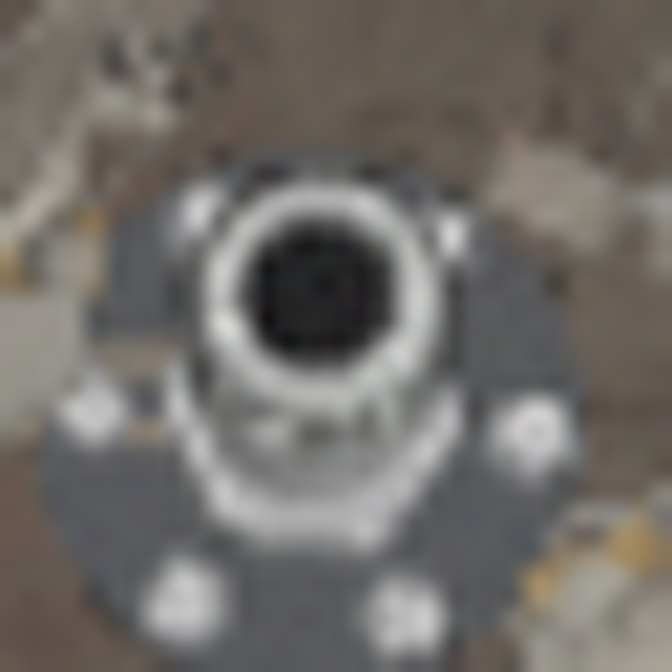

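View pics/ad_side.png

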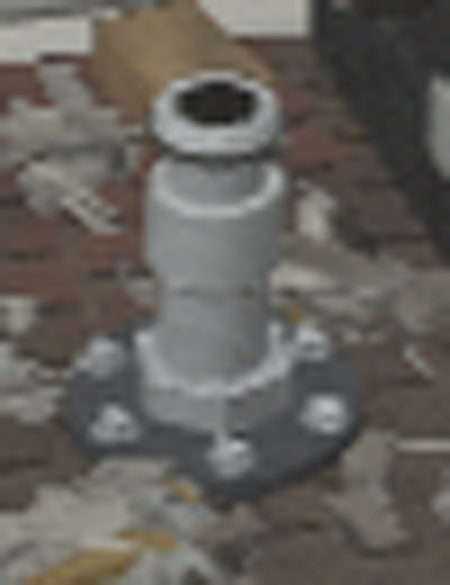

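```bash
python3 - <<'E'
from h import *
import pickle
s=pickle.load(open("top0.pkl","rb"));print(px2w(s,284.64,213.3,z=.122))
s=pickle.load(open("side0.pkl","rb"));print(px2w(s,278.6,206.06,z=.122))
tool([0.526,-0.197,0.22]);tool([0.50,0.055,0.22])
E
```

```text
[0.53920941 0.19476246 0.122     ]
[0.53827606 0.19631415 0.122     ]
tool shift [-0.1762  0.0004  0.0003]
tool shift [-0.1771 -0.0724 -0.2423]
```

>>> play_rows:
  series:
    - [-0.015,0,0,0]
    - [-0.04,0,0,0]
    - [-0.08,0,0,0]
    - [-0.12,0,0,0]
    - [-0.155,0,-0.01,0]
    - [-0.17,-0.008,-0.03,0]
    - [-0.176,-0.018,-0.06,0]
    - [-0.177,-0.028,-0.095,0]
    - [-0.177,-0.04,-0.13,0]
    - [-0.177,-0.05,-0.165,0]
    - [-0.177,-0.06,-0.2,0]
    - [-0.177,-0.068,-0.225,0]
    - [-0.177,-0.072,-0.238,0]
    - [-0.177,-0.072,-0.242,0]
    - [-0.177,-0.072,-0.242,0]
    - [-0.177,-0.072,-0.242,0]

```text
t: 5.4
tcp_pos: [0.5008, 0.0535, 0.2199]
tool_rot: [-0.545, -0.449, 0.545, -0.452]
force: [0.2, -0.6, -2.8]
finger_gap: 0.349
```

```bash
python3 - <<'E'
from h import *
import pickle
s,R=tool();print(s["tcp_pos"],s["finger_gap"],s["qd"].round(3),s["t"],s["force"])
w=snapshot("wrist");cv2.imwrite("pics/wrist3.png",w["image"]);pickle.dump(w,open("wrist3.pkl","wb"))
E
```

```text
[0.50080776 0.05349441 0.21993955] 0.34921561324078687 [-0.009 -0.     0.002  0.003  0.002  0.001] 5.4 [ 0.22310652 -0.60455113 -2.83121397]
```

View pics/wrist3.png

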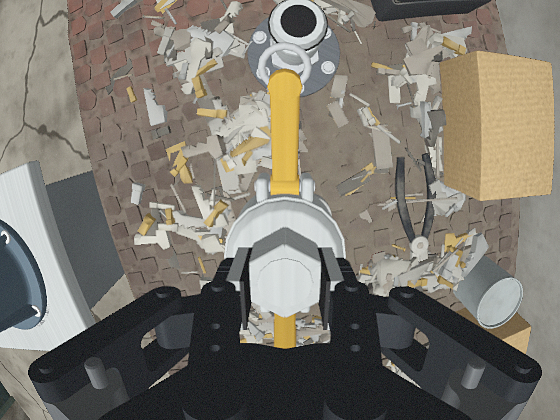

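Held cap and the adaptor (hole centre near (299,23)) are both visible. I'll measure the hole by contour.

```bash
python3 - <<'E'
from h import *
import pickle
w=pickle.load(open("wrist3.pkl","rb"));g=cv2.cvtColor(w["image"],cv2.COLOR_BGR2GRAY)
m=np.zeros_like(g);m[0:50,270:330]=(g[0:50,270:330]<50)
n,l,st,c=cv2.connectedComponentsWithStats(m)
for i in range(1,n):
  if st[i,4]>100: print(st[i],c[i],wz(w,*c[i],.122))
# rim left/right at hole row
cv2.imwrite("pics/w3z.png",cv2.resize(w["image"][0:100,240:350],None,fx=6,fy=6,interpolation=cv2.INTER_CUBIC))
# cap held: hex top circle centre
cv2.imwrite("pics/w3c.png",cv2.resize(w["image"][170:350,215:355],None,fx=3.3,fy=3.3,interpolation=cv2.INTER_CUBIC))
E
```

```text
[281   5  35  32 532] [298.43984962  19.81766917] [0.53909026 0.19430139 0.122     ]
```

View pics/w3z.png

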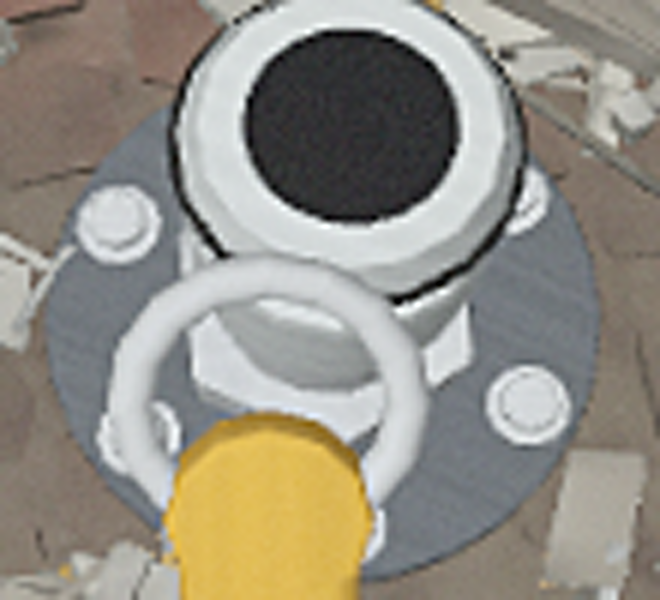

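View pics/w3c.png

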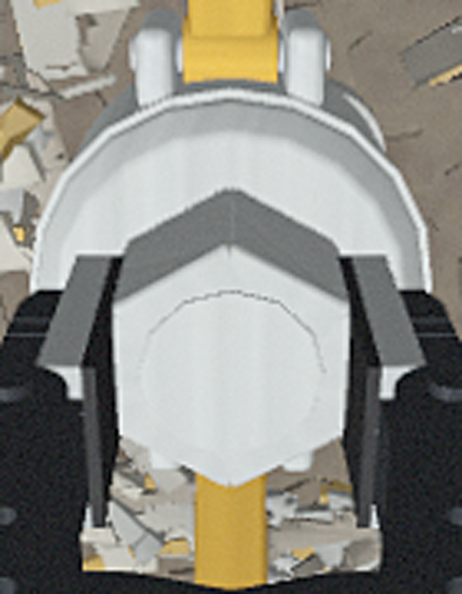

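```bash
python3 - <<'E'
from h import *
import pickle
w=pickle.load(open("wrist3.pkl","rb"))
s,R=tool();c=wz(w,285.4,280.7,.2395);print(c,R.T@(c-s["tcp_pos"]))
d=w["depth"][275:287,280:290];print(np.median(d))
cr,ry=wray(w,285.4,280.7);f=np.array(w["R"])[2];print("z by depth",(cr+ry*np.median(d)/(ry@f))[2])
tgt=np.array([.539,.1945,.222])-[*(c-s["tcp_pos"])[:2],0];print(tgt);tool(tgt)
E
```

```text
[0.50189673 0.05432847 0.2395    ] [-0.01959153  0.00102153 -0.00106646]
0.13526396
z by depth 0.24047528311647623
[0.53784591 0.19357245 0.222     ]
tool shift [-0.0025  0.01   -0.1446]
```

>>> play_rows:
  series:
    - [0,0.001,-0.015,0]
    - [-0.001,0.003,-0.045,0]
    - [-0.001,0.005,-0.08,0]
    - [-0.002,0.008,-0.11,0]
    - [-0.002,0.01,-0.135,0]
    - [-0.002,0.01,-0.145,0]
    - [-0.002,0.01,-0.145,0]
    - [-0.002,0.01,-0.145,0]
    - [-0.002,0.01,-0.145,0]

```text
t: 6.35
tcp_pos: [0.5376, 0.1927, 0.2213]
tool_rot: [-0.545, -0.448, 0.546, -0.452]
force: [0.3, -0.1, -3.2]
finger_gap: 0.349
```

```bash
python3 - <<'E'
from h import *
import pickle
s,R=tool();print(s["tcp_pos"],s["finger_gap"],s["force"],R[:,0])
for n in ["side","top"]:
  w=snapshot(n);pickle.dump(w,open(n+"4.pkl","wb"))
  a=w["image"][160:260,225:335] if n=="side" else w["image"][170:260,235:335]
  cv2.imwrite(f"pics/{n}4.png",cv2.resize(a,None,fx=6,fy=6,interpolation=cv2.INTER_CUBIC))
tool([.5378,.1935,.17])
E
```

```text
[0.53759216 0.19269509 0.22130222] 0.3489000601357952 [ 0.25620408 -0.05453003 -3.19669337] [ 0.00165589 -0.00441724 -0.99998887]
tool shift [ 0.0515 -0.0003 -0.0009]
```

View pics/side4.png

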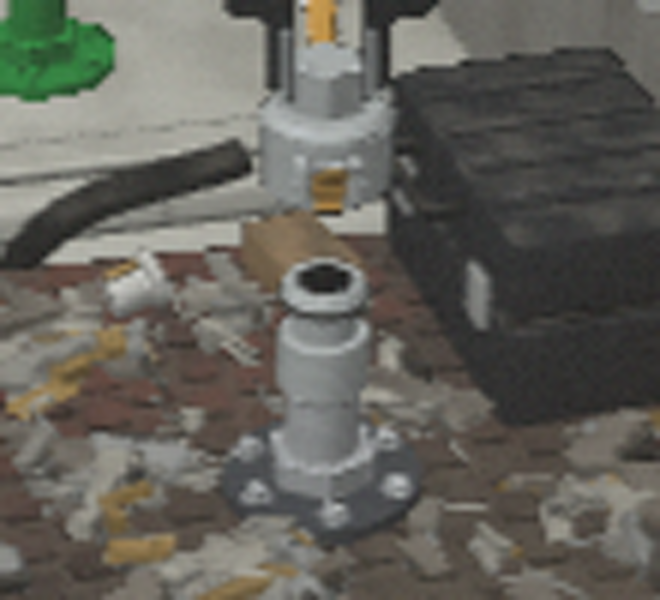

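>>> play_rows:
  series:
    - [0.01,0,-0.001,0]
    - [0.03,0,-0.001,0]
    - [0.045,0,-0.001,0]
    - [0.055,0,-0.001,0]
    - [0.058,0,-0.001,0]
    - [0.058,0,-0.001,0]
    - [0.058,0,-0.001,0]

```text
t: 7.15
tcp_pos: [0.5387, 0.1936, 0.164]
tool_rot: [0.546, 0.448, -0.545, 0.452]
force: [-0.6, -0.3, -2.4]
finger_gap: 0.354
```

```bash
python3 - <<'E'
from h import *
import pickle
s,R=tool();print(s["tcp_pos"],s["finger_gap"],s["force"],s["ft_torque"])
w=snapshot("side");a=w["image"][160:260,225:335]
cv2.imwrite(f"pics/side5.png",cv2.resize(a,None,fx=6,fy=6,interpolation=cv2.INTER_CUBIC))
E
```

```text
[0.53868334 0.19357341 0.16400994] 0.35358981901004255 [-0.58504153 -0.27424705 -2.4362535 ] [ 0.03505726 -0.03544002  0.00738419]
```

View pics/side5.png

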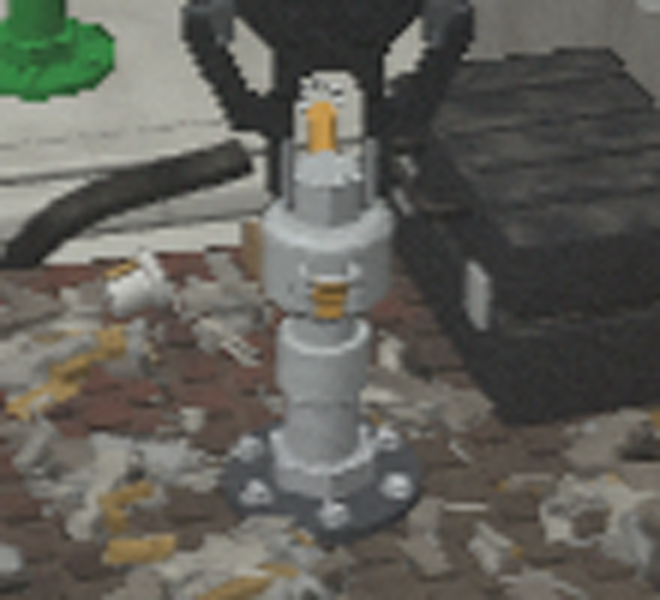

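>>> play_rows:
  series:
    - [0.003,-0.0005,0,0]
    - [0.006,-0.0005,0,0]
    - [0.009,-0.0005,0,0]
    - [0.012,-0.0005,0,0]
    - [0.014,-0.0005,0,0]
    - [0.014,-0.0005,0,0]
    - [0.014,-0.0005,0,0]
  force: 120

```text
t: 7.9
tcp_pos: [0.5382, 0.1936, 0.1496]
tool_rot: [0.546, 0.448, -0.546, 0.452]
force: [0.2, 0.1, -2.6]
finger_gap: 0.341
```

```bash
python3 - <<'E'
from h import *
s,R=tool();print(s["tcp_pos"],s["finger_gap"],s["force"],s["ft_torque"])
E
```

```text
[0.53820122 0.19355796 0.14961869] 0.3408966949635783 [ 0.19127938  0.13726934 -2.64759442] [-0.1426043   0.04956084 -0.01350209]
```

```bash
python3 - <<'E'
from h import *
w=snapshot("side");a=w["image"][160:260,225:335]
cv2.imwrite(f"pics/side6.png",cv2.resize(a,None,fx=6,fy=6,interpolation=cv2.INTER_CUBIC))
w=snapshot("wrist");cv2.imwrite("pics/wrist6.png",w["image"])
E
```

```text
(no output)
```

View pics/side6.png

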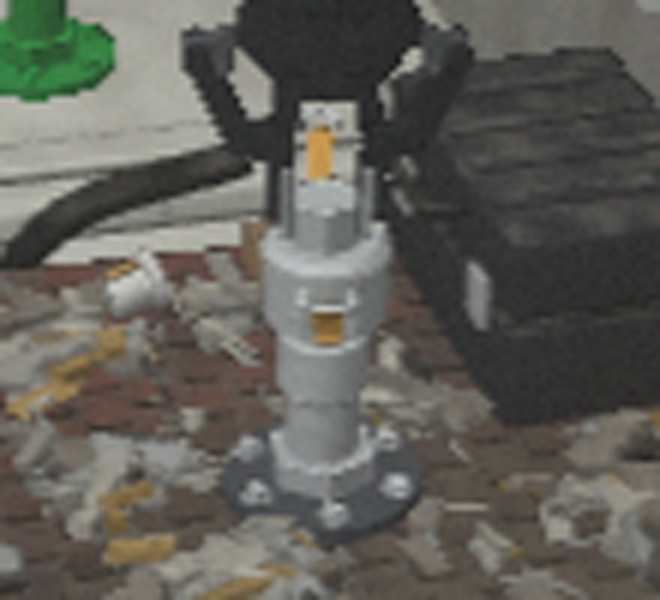

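View pics/wrist6.png

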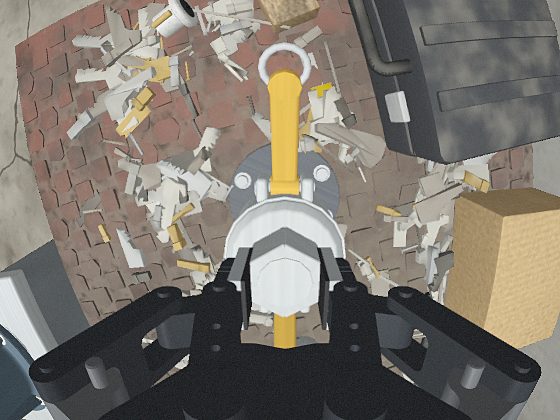

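>>> play_rows:
  series:
    - [0.003,0,0,0]
    - [0.006,0,0,0]
    - [0.009,0,0,0]
    - [0.012,0,0,0]
    - [0.014,0,0,0]
    - [0.015,0,0,0]

```text
t: 8.6
tcp_pos: [0.5383, 0.1935, 0.1344]
tool_rot: [0.546, 0.448, -0.546, 0.452]
force: [-1.1, -1.0, 2.4]
finger_gap: 0.341
```

>>> play_rows:
  series:
    - [0.001,0,0,0]
    - [0.002,0,0,0]
    - [0.003,0,0,0]

```text
t: 8.9
tcp_pos: [0.5383, 0.1935, 0.1339]
tool_rot: [0.546, 0.448, -0.545, 0.452]
force: [-6.7, -2.1, 23.9]
finger_gap: 0.347
```

>>> play_rows:
  series:
    - [0.003,0,0,0]
    - [0.003,0,0,0]
    - [0.003,0,0,0]

```text
t: 9.2
tcp_pos: [0.5383, 0.1935, 0.1339]
tool_rot: [0.546, 0.448, -0.545, 0.452]
force: [-6.9, -1.7, 21.3]
finger_gap: 0.339
```

>>> play_rows:
  series:
    - [0,0,0,0]
    - [0,0,0,0]
    - [0,0,0,0]
    - [0,0,0,0]
  claw: 70

```text
t: 9.6
tcp_pos: [0.5385, 0.1936, 0.1334]
tool_rot: [0.546, 0.448, -0.545, 0.452]
force: [-0.4, 1.5, -0.6]
finger_gap: 0.703
```

>>> play_rows:
  series:
    - [-0.015,0,0,0]
    - [-0.04,0,0,0]
    - [-0.07,0,0,0]
    - [-0.1,0,0,0]
    - [-0.11,0,0,0]
    - [-0.11,0,0,0]

```text
t: 10.2
tcp_pos: [0.539, 0.1942, 0.2445]
tool_rot: [0.547, 0.447, -0.544, 0.453]
force: [0.2, 0.6, 0.7]
finger_gap: 0.699
```

```bash
python3 - <<'E'
from h import *
import pickle
s,R=tool();print(s["tcp_pos"],s["finger_gap"],s["force"])
w=snapshot("side");pickle.dump(w,open("side7.pkl","wb"));a=w["image"][160:260,225:335]
cv2.imwrite(f"pics/side7.png",cv2.resize(a,None,fx=6,fy=6,interpolation=cv2.INTER_CUBIC))
w=snapshot("wrist");cv2.imwrite("pics/wrist7.png",w["image"]);pickle.dump(w,open("wrist7.pkl","wb"))
E
```

```text
[0.53895705 0.19420752 0.24454376] 0.698829247545283 [0.20343254 0.64725615 0.72114936]
```

View pics/side7.png

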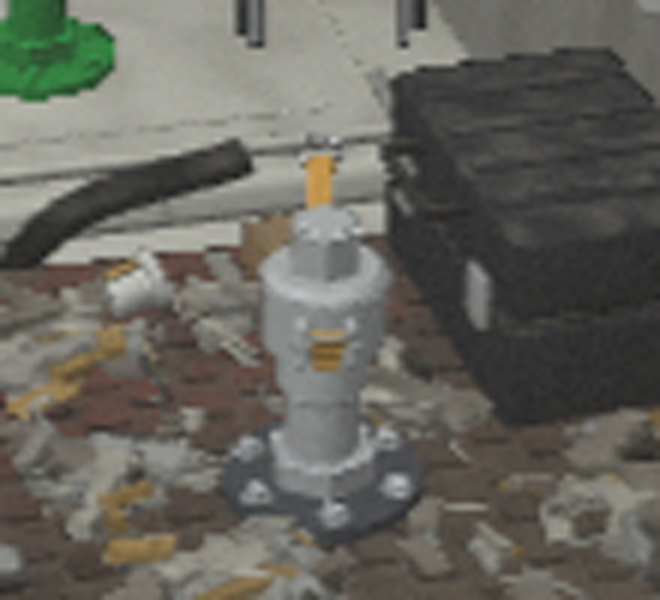

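View pics/wrist7.png

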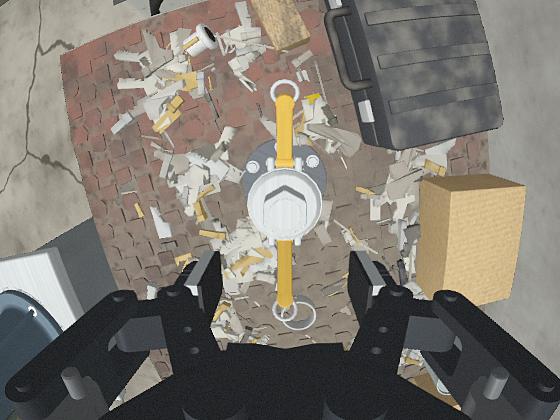

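```bash
python3 - <<'E'
from h import *
import pickle
w=pickle.load(open("wrist7.pkl","rb"))
R=np.array(w["R"]);f=R[2]
zs=[]
for v in range(203,224,2):
  for u in range(275,297,2):
    c,r=wray(w,u,v); zs.append((c+r*w["depth"][v,u]/(r@f))[2])
print(np.median(zs),np.std(zs))
# ring-tip brass ends at height hinge .106+.065*sin40=.148
print(wz(w,285.5,98,.148),wz(w,284.5,305,.148),wz(w,285,213,.153))
cv2.imwrite("pics/w7z.png",cv2.resize(w["image"][70:330,235:335],None,fx=2.2,fy=2.2))
m=np.array([0.5390,0.1942]);
E
```

```text
0.15500964020242225 0.0006798736006405373
[0.55559398 0.27671603 0.148     ] [0.52301755 0.11244589 0.148     ] [0.53914133 0.19375917 0.153     ]
```

```bash
python3 - <<'E'
from h import *
import pickle
def zz(fn,u0,u1,v0,v1):
  w=pickle.load(open(fn,"rb"));f=np.array(w["R"])[2]
  return np.median([(lambda c,r:(c+r*w["depth"][v,u]/(r@f))[2])(*wray(w,u,v)) for v in range(v0,v1) for u in range(u0,u1)])
print(zz("wrist1.pkl",276,292,189,206), zz("wrist7.pkl",276,294,203,222))
s=pickle.load(open("side7.pkl","rb"));P=cloud(s)[196:202,275:284];print(np.median(P[...,2]))
s=pickle.load(open("side0.pkl","rb"));P=cloud(s);m=(np.hypot(P[...,0]-.525,P[...,1]+.197)<.012)&(P[...,2]>.05);print(np.median(P[m][:,2]))
E
```

```text
0.06421317040333283 0.15498832241001168
0.15415605677382815
0.06494803585650012
```

```bash
python3 - <<'E'
from h import *
import pickle
P=cloud(pickle.load(open("top0.pkl","rb")))[150:205,215:280].reshape(-1,3)
m=P[:,2]>.03;print(np.percentile(P[m],[2,50,98],axis=0).round(3))
tool([.539,.194,.158])
C=np.array([.5390,.194]);u=np.array([.193,.981]);s,R=tool();print(R.round(3))
for r in (.060,-.060):
  print(r,C+u*r)
E
```

```text
[[0.608 0.225 0.044]
 [0.681 0.319 0.114]
 [0.757 0.416 0.122]]
tool shift [ 0.0841  0.0015 -0.0008]
[[ 0.002  0.982 -0.19 ]
 [-0.004 -0.19  -0.982]
 [-1.     0.003  0.004]]
0.06 [0.55058 0.25286]
-0.06 [0.52742 0.13514]
```

>>> play_rows:
  series:
    - [0.01,0,0,0]
    - [0.03,0,0,0]
    - [0.05,0,0,0]
    - [0.07,0,0,0]
    - [0.08,0,0,0]
    - [0.085,0,0,0]
    - [0.085,0,0,0]
  claw: 0
  force: 40

```text
t: 11.0
tcp_pos: [0.5367, 0.1933, 0.1558]
tool_rot: [-0.544, -0.449, 0.547, -0.451]
force: [-0.0, 1.1, -0.8]
finger_gap: 0.001
```

>>> play_rows:
  series:
    - [0.002,0.002,0,0]
    - [0.003,0.002,0,0]
    - [0.004,0.002,0,0]
    - [0.005,0.002,0,0]
    - [0.0055,0.002,0,0]
    - [0.0055,0.002,0,0]

```text
t: 11.6
tcp_pos: [0.5394, 0.193, 0.153]
tool_rot: [-0.545, -0.448, 0.546, -0.452]
force: [-3.8, -0.8, 12.1]
finger_gap: 0.001
```

```bash
python3 - <<'E'
from h import *
s,R=tool();print(s["tcp_pos"],s["finger_gap"],s["force"],R[:,0])
tool([.5506,.2529,.16]);
E
```

```text
[0.53944438 0.19301545 0.15304353] 0.0014746533941759161 [-3.77828597 -0.8144061  12.06784422] [ 0.00276522 -0.00448222 -0.99998613]
tool shift [-0.0072 -0.0004 -0.0609]
```

>>> play_rows:
  series:
    - [-0.017,0,0,0]
    - [-0.032,0,-0.02,0]
    - [-0.032,0,-0.045,0]
    - [-0.022,0,-0.06,0]
    - [-0.01,0,-0.061,0]
    - [0.0,0,-0.061,0]
    - [0.01,0,-0.061,0]
    - [0.02,0,-0.061,0]
    - [0.028,0,-0.062,0]
    - [0.035,0,-0.063,0]
    - [0.041,0,-0.068,0]
    - [0.045,0,-0.074,0]
    - [0.048,0,-0.078,0]
    - [0.048,0,-0.078,0]

```text
t: 13.0
tcp_pos: [0.5547, 0.2702, 0.1045]
tool_rot: [-0.545, -0.448, 0.545, -0.452]
force: [0.7, -0.4, 0.8]
finger_gap: -0.0
```

```bash
python3 - <<'E'
from h import *
s,R=tool();print(s["tcp_pos"],s["force"],"rho",(s["tcp_pos"][:2]-[.539,.194])@[.193,.981])
w=snapshot("side");a=w["image"][140:260,215:345]
cv2.imwrite(f"pics/side8.png",cv2.resize(a,None,fx=5,fy=5,interpolation=cv2.INTER_CUBIC))
w=snapshot("wrist");cv2.imwrite("pics/wrist8.png",w["image"])
E
```

```text
[0.55465854 0.27020376 0.1044581 ] [ 0.72264604 -0.38349531  0.78637592] rho 0.07777798530931483
```

View pics/side8.png

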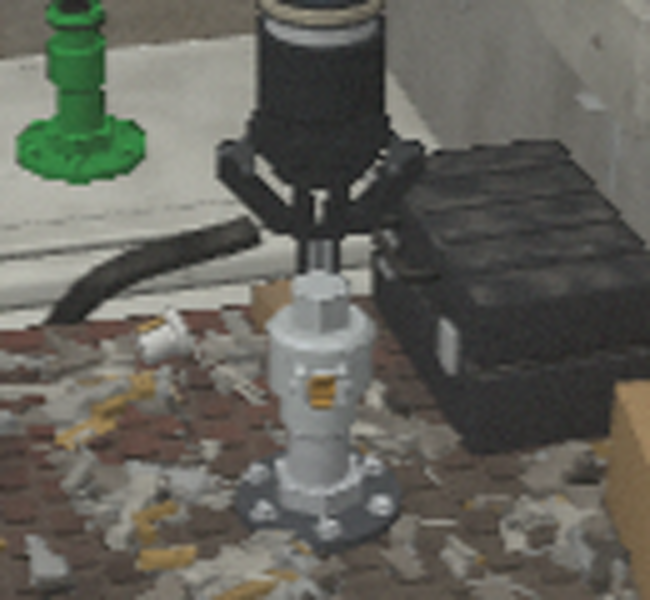

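View pics/wrist8.png

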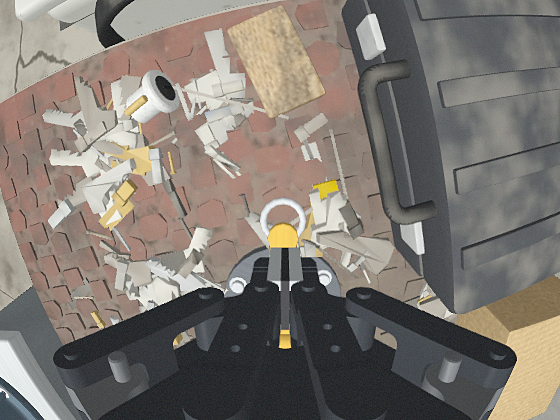

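>>> play_rows:
  series:
    - [0.004,0,0.0,0]
    - [0.008,0,0.001,0]
    - [0.012,0,0.005,0]
    - [0.0165,0,0.0085,0]
    - [0.0195,0,0.013,0]
    - [0.0215,0,0.0175,0]
    - [0.0215,0,0.0175,0]

```text
t: 13.8
tcp_pos: [0.5512, 0.2523, 0.0826]
tool_rot: [-0.546, -0.448, 0.546, -0.452]
force: [1.2, 3.4, -0.3]
finger_gap: -0.001
```

>>> play_rows:
  series:
    - [0.001,0,0.0015,0]
    - [0.0015,0,0.003,0]
    - [0.0015,0,0.003,0]

```text
t: 14.1
tcp_pos: [0.5509, 0.2499, 0.081]
tool_rot: [0.546, 0.448, -0.545, 0.451]
force: [1.5, 4.7, -1.0]
finger_gap: -0.004
```

```bash
python3 - <<'E'
from h import *
s,R=tool();print(s["tcp_pos"],s["force"],"rho",(s["tcp_pos"][:2]-[.539,.194])@[.193,.981])
w=snapshot("wrist");cv2.imwrite("pics/wrist9.png",w["image"])
E
```

```text
[0.55085039 0.24987629 0.08103166] [ 1.52850625  4.69875576 -0.9884857 ] rho 0.05710176290352162
```

View pics/wrist9.png

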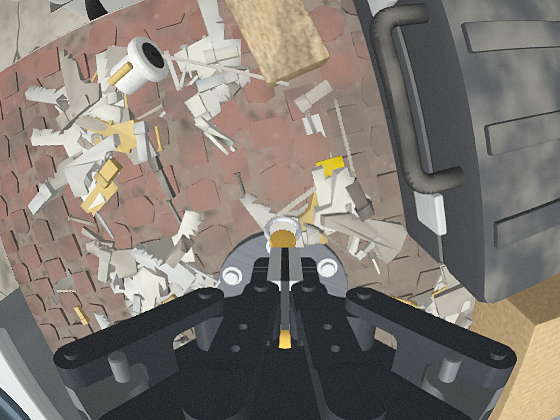

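>>> play_rows:
  series:
    - [0,0,0.0015,0]
    - [0,0,0.003,0]
    - [0,0,0.003,0]

```text
t: 14.45
tcp_pos: [0.551, 0.2495, 0.0811]
tool_rot: [0.548, 0.449, -0.544, 0.45]
force: [1.4, 12.9, -2.3]
finger_gap: -0.001
```

>>> play_rows:
  series:
    - [0,0,0.0015,0]
    - [0,0,0.003,0]
    - [0,0,0.003,0]

```text
t: 14.75
tcp_pos: [0.551, 0.2495, 0.0812]
tool_rot: [0.551, 0.449, -0.543, 0.448]
force: [2.1, 13.1, -2.1]
finger_gap: -0.004
```

>>> play_rows:
  series:
    - [0,0,-0.01,0]
    - [-0.01,0,-0.03,0]
    - [-0.04,0,-0.03,0]
    - [-0.08,0,-0.02,0]
    - [-0.11,0,0.01,0]
    - [-0.13,0,0.04,0]
    - [-0.14,0,0.056,0]
    - [-0.14,0,0.056,0]
    - [-0.14,0,0.056,0]

```text
t: 15.65
tcp_pos: [0.5384, 0.1932, 0.2199]
tool_rot: [0.55, 0.449, -0.543, 0.448]
force: [0.3, -0.2, -0.8]
finger_gap: -0.001
```

```bash
python3 - <<'E'
from h import *
import pickle
s,R=tool();print(s["tcp_pos"],s["force"],R.round(3).tolist())
w=snapshot("wrist");cv2.imwrite("pics/wrist10.png",w["image"]);pickle.dump(w,open("wrist10.pkl","wb"))
cv2.imwrite("pics/w10z.png",cv2.resize(w["image"][80:330,235:335],None,fx=2.4,fy=2.4,interpolation=cv2.INTER_CUBIC))
E
```

```text
[0.53840774 0.19315323 0.21991198] [ 0.3077699  -0.15531322 -0.76966015] [[0.007, 0.981, -0.196], [0.008, -0.196, -0.981], [-1.0, 0.005, -0.009]]
```

View pics/wrist10.png

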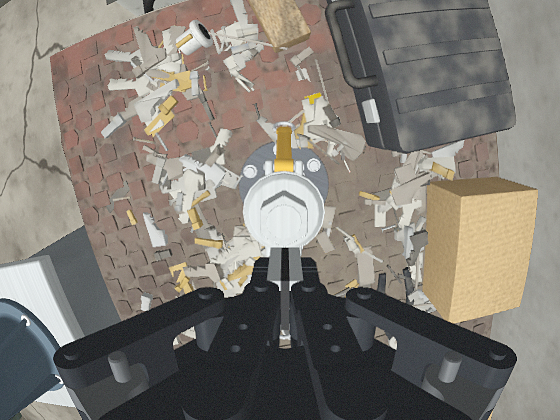

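View pics/w10z.png

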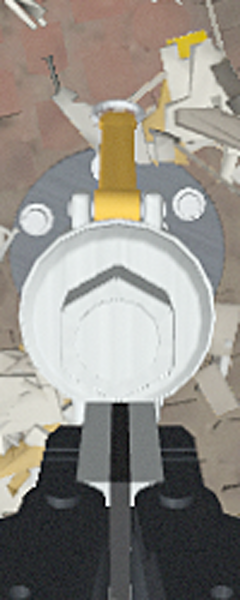

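```bash
cat >> h.py <<'E'
C=np.array([.539,.194]);U=np.array([.193,.981])/np.hypot(.193,.981)
def arm(w,v0,v1,sg=1):
    R=np.array(w["R"]);f=R[2];hsv=cv2.cvtColor(w["image"],cv2.COLOR_BGR2HSV)
    pts=[]
    for v in range(v0,v1):
        for u in range(275,296):
            if 10<hsv[v,u,0]<28 and hsv[v,u,1]>130:
                c,r=wray(w,u,v);X=c+r*w["depth"][v,u]/(r@f)
                pts.append([sg*((X[:2]-C)@U),X[2]])
    return np.array(pts)
E
python3 - <<'E'
from h import *
import pickle
w=pickle.load(open("wrist10.pkl","rb"));p=arm(w,120,165)
print(len(p),p[::12].round(3).tolist())
for ph in (-40,-50,-55,-60):
  a=np.radians(ph)
  for s_ in (65,78,30):
    r=33+s_*np.cos(a)-2.5*np.sin(a);z=106+s_*np.sin(a)+2.5*np.cos(a)
    print(ph,s_,round(r),round(z),wpix(w,[*(C+U*r/1000),z/1000]).round(1))
E
```

```text
554 [[0.064, 0.055], [0.063, 0.055], [0.062, 0.055], [0.062, 0.057], [0.061, 0.059], [0.06, 0.06], [0.059, 0.061], [0.058, 0.062], [0.057, 0.064], [0.057, 0.064], [0.056, 0.066], [0.055, 0.069], [0.054, 0.07], [0.054, 0.072], [0.053, 0.071], [0.052, 0.075], [0.051, 0.075], [0.05, 0.078], [0.05, 0.079], [0.05, 0.08], [0.049, 0.082], [0.048, 0.082], [0.047, 0.083], [0.046, 0.085], [0.046, 0.086], [0.045, 0.087], [0.045, 0.088], [0.044, 0.089], [0.043, 0.092], [0.043, 0.093], [0.042, 0.093], [0.041, 0.095], [0.041, 0.092], [0.041, 0.098], [0.04, 0.098], [0.039, 0.098], [0.038, 0.1], [0.038, 0.101], [0.038, 0.108], [0.038, 0.11], [0.038, 0.109], [0.037, 0.111], [0.036, 0.111], [0.036, 0.111], [0.036, 0.112], [0.035, 0.112], [0.035, 0.113]]
-40 65 84 66 [283.4 104.2]
-40 78 94 58 [283.4  94.3]
-40 30 58 89 [283.5 134. ]
-50 65 77 58 [283.4 113. ]
-50 78 85 48 [283.4 104.9]
-50 30 54 85 [283.5 137.8]
-55 65 72 54 [283.4 117.7]
-55 78 80 44 [283.4 110.5]
-55 30 52 83 [283.5 140. ]
-60 65 68 51 [283.5 122.7]
-60 78 74 40 [283.4 116.3]
-60 30 50 81 [283.5 142.3]
```

>>> play_rows:
  series:
    - [0.005,0,0.02,0]
    - [0.02,0,0.045,0]
    - [0.035,0,0.06,0]
    - [0.05,0,0.062,0]
    - [0.065,0,0.062,0]
    - [0.078,0,0.062,0]
    - [0.09,0,0.062,0]
    - [0.101,0,0.063,0]
    - [0.108,0,0.068,0]
    - [0.112,0,0.075,0]
    - [0.116,0,0.079,0]
    - [0.116,0,0.079,0]

```text
t: 16.9
tcp_pos: [0.5235, 0.1161, 0.1026]
tool_rot: [0.55, 0.449, -0.544, 0.448]
force: [0.1, -0.5, -0.2]
finger_gap: 0.001
```

```bash
python3 - <<'E'
from h import *
s,R=tool();print(s["tcp_pos"],s["force"],"rho",(s["tcp_pos"][:2]-C)@U)
w=snapshot("side");a=w["image"][140:260,215:345]
cv2.imwrite(f"pics/side11.png",cv2.resize(a,None,fx=5,fy=5,interpolation=cv2.INTER_CUBIC))
E
```

```text
[0.52345422 0.11610597 0.10257497] [ 0.07981488 -0.49513788 -0.22949666] rho -0.07942986820885883
```

View pics/side11.png

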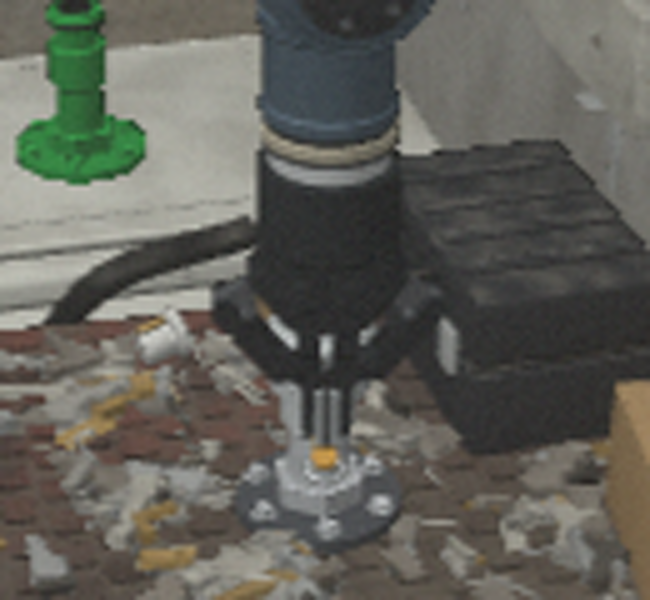

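>>> play_rows:
  series:
    - [0.003,0,-0.001,0]
    - [0.006,0,-0.0025,0]
    - [0.0105,0,-0.0065,0]
    - [0.0145,0,-0.01,0]
    - [0.0175,0,-0.0145,0]
    - [0.0195,0,-0.019,0]
    - [0.021,0,-0.0215,0]
    - [0.021,0,-0.0215,0]

```text
t: 17.75
tcp_pos: [0.5272, 0.1377, 0.081]
tool_rot: [0.549, 0.45, -0.544, 0.448]
force: [-0.5, -4.4, -0.3]
finger_gap: -0.001
```

>>> play_rows:
  series:
    - [0,0,-0.0015,0]
    - [0,0,-0.003,0]
    - [0,0,-0.003,0]

```text
t: 18.05
tcp_pos: [0.5272, 0.1384, 0.0806]
tool_rot: [0.547, 0.45, -0.545, 0.449]
force: [-1.4, -13.2, 2.1]
finger_gap: 0.003
```

```bash
python3 - <<'E'
from h import *
s,R=tool();print(s["tcp_pos"],s["force"],"rho",(s["tcp_pos"][:2]-C)@U)
E
```

```text
[0.52723074 0.13837241 0.08064087] [ -1.35201299 -13.21420184   2.125571  ] rho -0.05685321707088153
```

>>> play_rows:
  series:
    - [0,0,-0.002,0]
    - [0,0,-0.003,0]
    - [0,0,-0.003,0]

```text
t: 18.35
tcp_pos: [0.5273, 0.1384, 0.0806]
tool_rot: [-0.544, -0.449, 0.546, -0.451]
force: [-2.2, -16.0, 4.9]
finger_gap: 0.0
```

>>> play_rows:
  series:
    - [0,0,0.01,0]
    - [-0.005,0,0.03,0]
    - [-0.03,0,0.045,0]
    - [-0.07,0,0.06,0]
    - [-0.11,0,0.07,0]
    - [-0.15,0,0.075,0]
    - [-0.17,0,0.08,0]
    - [-0.17,0,0.08,0]
    - [-0.17,0,0.08,0]

```text
t: 19.25
tcp_pos: [0.512, 0.0612, 0.2506]
tool_rot: [-0.545, -0.45, 0.546, -0.451]
force: [-0.4, -0.4, -0.5]
finger_gap: 0.002
```

```bash
python3 - <<'E'
from h import *
import pickle
s,R=tool();print(s["tcp_pos"],s["force"],s["t"])
w=snapshot("wrist");cv2.imwrite("pics/wrist12.png",w["image"]);pickle.dump(w,open("wrist12.pkl","wb"))
w=snapshot("side");a=w["image"][140:260,215:345];pickle.dump(w,open("side12.pkl","wb"))
cv2.imwrite(f"pics/side12.png",cv2.resize(a,None,fx=5,fy=5,interpolation=cv2.INTER_CUBIC))
E
```

```text
[0.51201914 0.06123897 0.25058195] [-0.41868057 -0.42061773 -0.4918932 ] 19.25
```

View pics/wrist12.png

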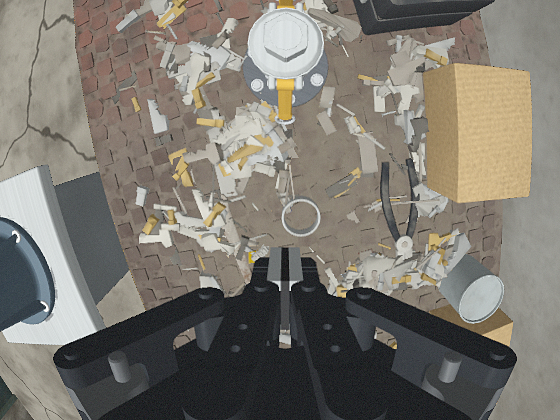

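View pics/side12.png

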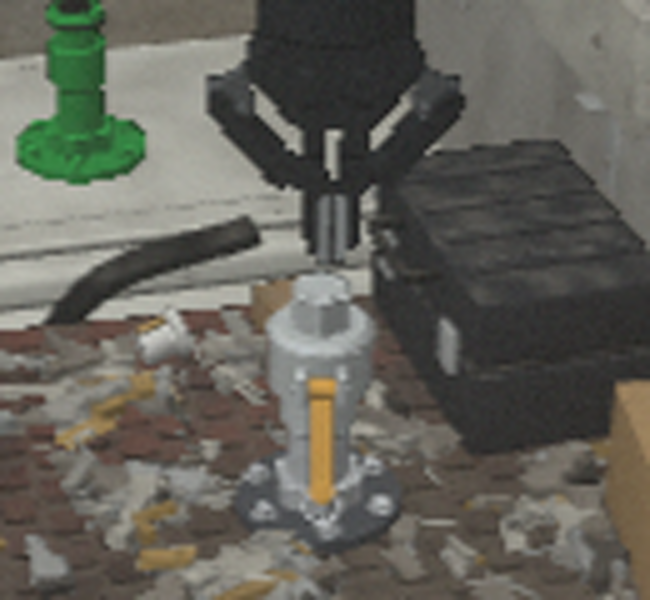

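```bash
python3 - <<'E'
from h import *
import pickle
w=pickle.load(open("wrist12.pkl","rb"));p=arm(w,78,120,-1)
q=p[(p[:,1]<.097)&(p[:,1]>.05)];print(len(q),np.median(p,0))
def ang(q): 
  u,s,v=np.linalg.svd(q-q.mean(0),full_matrices=False); return np.degrees(np.arctan2(v[0][1],v[0][0])),q.mean(0),s
print("B",ang(q))
w=pickle.load(open("wrist10.pkl","rb"));p=arm(w,120,165);q=p[(p[:,1]<.097)&(p[:,1]>.057)&(p[:,0]>.04)];print("A",ang(q))
# side view: B
s=pickle.load(open("side12.pkl","rb"));P=cloud(s);h=cv2.cvtColor(s["image"],cv2.COLOR_BGR2HSV)
m=(h[...,0]>10)&(h[...,0]<28)&(h[...,1]>130);X=P[m];r=-(X[:,:2]-C)@U;k=(abs((X[:,:2]-C)@[U[1],-U[0]])<.006)&(r>.036)&(r<.075)&(X[:,2]>.045)&(X[:,2]<.1)
print("B side",k.sum(),ang(np.c_[r,X[:,2]][k]))
E
```

```text
335 [0.04458058 0.08932891]
B (np.float64(-62.601750668870736), array([0.05218539, 0.07506487]), array([0.27242794, 0.00898969]))
A (np.float64(117.942436140648), array([0.05025895, 0.07775327]), array([0.25253854, 0.00845726]))
B side 58 (np.float64(-63.74771012579648), array([0.05216188, 0.07574201]), array([0.12081612, 0.01881838]))
```

```bash
python3 - <<'E'
from h import *
manip.sign_off(); print(manip.sense()["t"])
E
```

```text
the job is handed in; nothing more can be done
the job is handed in; nothing more can be done
```

The cap is on the grey adaptor, fully home, with both cam arms swung down and the gripper clear. I handed the job in at about 19.3 s.

**Cap:** I gripped it by its hexagon and pushed it on with both cam arms raised. It stopped at the expected height under about 24 N. After letting go, I touched the hexagon top with the shut fingertips. It stood at 0.1530 m, which matches the cap's mouth being 90 mm above the bench.

**Cam arms:** I pushed the far (+y) arm down first, then the near (-y) arm. Each came to a firm stop at the same distance from the adaptor's axis, at 13 to 16 N.

**Final checks:**
- **Arm angles:** The camera depth readings put both arms at about 62 degrees below level from the wrist view. The near arm read about 64 degrees from the side view. The stated stop is 60 degrees, so I take the difference as depth noise.
- **Cap height from the cameras:** The hexagon top read 0.154 to 0.155 m, which is 1 to 2 mm above the touch reading. The same cameras also read 1 to 2 mm high on the cap while it stood on the bench, so I trusted the touch reading.
- **Other objects:** I never approached the zinc sleeve, pliers or spanner. The sleeve and pliers looked undisturbed in the last wrist picture, but I did not check the spanner.

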